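# Lift the check weight with the weight tongs and hold it over the scale

### The arm

A 7-joint arm with a two-finger parallel gripper is mounted at the origin on a cart in front of the work surface, level with it; the furniture and walls round the work are solid. World frame = base frame: x ahead of the robot, y to its left, z up, the work surface at z = 0. Lengths are in m, angles in rad, forces in N, time in s.
With the tool pointing down it reaches from about 0.35 to 0.9 m from the base axis. Payload 8.1 kg.
Tool frame: the origin (TCP) lies on the centre line of the jaws, within the pads' length; the fingertips stand 14 mm ahead of it and the grasp point (between the pads) lies 5 mm behind it; z points along the fingers, y is the direction in which the jaws open and shut (so a half turn about z gives the same grasp; the last joint's range is limited). The gripper opens to 92 mm and grips with 3 to 60 N. Pads are 19 mm wide; open, the fingers measure 130 mm over their backs; the gripper's body (75 mm by 190 mm) begins 47 mm behind the grasp point.
Start: joints at [-1.306, 0.434, 0.025, 1.573, -0.012, 1.134, -0.075], TCP at [0.225, 0.583, 0.241] pointing down, gripper open.
Joint ranges: [-2.62, 2.62], [-0.44, 2.09], [-1.27, 1.32], [0.08, 2.57], [-1.32, 4.46], [0.12, 2], [-2.74, 2.74]. Speed limits (rad/s): [2.22, 2.22, 3.01, 3.01, 3.14, 3.14, 3.14].

### API

Orientations are given as a rotation vector (axis times angle).
In Python, from cell import observe, eyes, arm gives the robot as it stands.
- The arm moves only by the tool step_arm, never from a script. Its argument "series" is a list that holds one entry, the list of rows, each a list of 5 numbers: the finger opening in m, from 0 to 0.0918, then the shift along the world's x, y, z in m, then the turn about the world's z in degrees. In form: [[[hand, dx, dy, dz, spin], ...]]. A call has 1 to 20 rows; each row is the pose to reach, as a shift and turn from the pose measured when the call began; what a row does not reach only later rows make up. A row lasts 1/12 s, in which the tool goes at most 41.7 mm and 7.16 degrees, less where a joint would pass 70% of its speed; a pose out of reach is approached as far as the arm can. A call with a gripper value outside its range is refused whole. The fingers move at their own pace and stop on an object; "squeeze" is the grip in N (left out, the last holds). Time passes only in rows, so rows that repeat a pose let the fingers close. It gives the time, the measured TCP pose, the force and the opening at its end, in the units of the state.
- observe(): the state, without advancing time (a new reading comes with each control period).
- eyes.get_image(name): name is "side" or "top" or "wrist"; returns (picture, depth): 384x512x3 uint8, red, green, blue; 384x512 float32, m along the optical axis (not along the pixel's ray), 0 where there is no reading.
- eyes.camera_params(name): a dict with "intrinsics" (3x3 intrinsics, pixels), "position" and "attitude" of the camera in the world. Camera axes: x right, y down, z forward; pixel columns grow to the right and rows downward; lengths in m; the calibration is good to about 2 mm. A picture is of the moment at which its call begins: read the wrist's pose just before it. camera_params takes no time and is no camera call; for the wrist camera it gives the pose at the moment of the call.
- arm.sign_off(): hands the job in, once; it reports no verdict.
The state is a dict: "clock": time; "joints": joint angles; "dq": joint speeds; "joint_efforts": joint torques, N m; "position": TCP position; "ee_rot": TCP orientation; "force": force on the tool from outside, world axes, zero at the start; "ft_torque": the same for the moment, N m; "width": opening from 0.0 (shut) to 1.0 (fully open).
Only numpy, scipy, OpenCV 4.12 (cv2) and the standard library are available. Lean on these libraries where they do the work, as an engineer would, in place of code of your own. Each camera call takes 0.05 s, during which the arm holds its last target.

### The job

The bench scale is due for its check: pick up the weight tongs by their black grips, close the blue jaws round the neck of the middle-sized steel weight (100 g) in the open wooden case, lift it out, and hold it upright and still about 4 cm above the middle of the scale's steel platform, without setting it down yet. Skin and dirt spoil check weights, so the gripper must never touch a weight itself; leave the other two weights in their wells and the other things on the bench alone. Finish while you are still holding the weight there in the tongs.

Things in the scene. Friction and masses are not known exactly. Their poses are not given: they have to be found in the camera images.
- tongs: Weight tongs lying flat, 195 mm long, 24 mm high, 0.08 kg: two sprung steel arms on a dark rear pivot, a black grip on each arm, blue half-round jaws in front. Origin midway between the grips, at the underside; x from pivot (x = -80 mm) to jaws, z up, y to the left arm. Squeezing the grips together shuts the jaws; let go, the arms spring open. They balance when held at the grips.
- tongs_grip (a point): Point midway between the grips, 12 mm above the underside. Each grip spans 25 mm to either side of it along x, and z 0 to 24 mm. Over the grips' outer faces: 47 mm open, 42 mm half open (jaws 24 mm apart), 38 mm with the faces parallel, 34 mm with the jaws on the 100 g neck, 30 mm shut. Each grip pushes back with 4 N open, 8 N at the neck.
- tongs_jaw (a point): Point midway between the jaws, 100 mm ahead of tongs_grip along the tongs' x, same height. The jaws are 5 mm high and reach 9 mm ahead of and behind this point; open they leave 34 mm between them, and measure 45 mm over their outsides.
- tongs_left (a joint): Closing angle of the left arm (rad): 0 open, 0.03 half open, 0.078 when the jaws sit on the neck of the 100 g weight, 0.094 fully shut. The right arm moves with it.
- weight_100: The 100 g check weight, polished steel, middle one of three in size and place: cylinder 22 mm wide and 26 mm high, then a neck 10 mm wide and 9 mm high, then a knob 17 mm wide and 8 mm high; 43 mm in all. Origin at the centre of the underside. It stands upright in a well 16 mm deep with 1 mm play all round.
- weight_neck (a point): Centre of the neck of the 100 g weight, 30.5 mm above its underside.
- weight_case: Open wooden case, fixed: block 84 mm (x) by 172 mm (y), 34 mm high, three wells in a row along y: 200 g weight at y = +50 mm, 100 g at y = 0, 50 g at y = -45 mm; well floors 18 mm above the bench. The open lid stands along the far (+x) edge up to 112 mm above the bench; the -x side is open for the tongs. Origin at the centre of the underside.
- weight_200: The 200 g weight, the big one: 28 mm diameter, 54 mm high in all, its knob 21 mm wide. Origin at the centre of the underside. To be left in its well.
- weight_50: The 50 g weight, the small one: 18 mm diameter, 33 mm high in all. Origin at the centre of the underside. To be left in its well.
- scale: White bench scale, fixed on the bench, 200 mm (x) by 180 mm (y), 44 mm high, display and buttons along its -x side. Origin at the centre of the underside.
- scale_platform (a point): Middle of the top face of the scale's steel platform (152 by 176 mm), 44 mm above the bench.
- parcel_next: Brown carton 66 x 132 x 100 mm behind the work; a bystander.
- parcel_small: Brown carton 63 x 101 x 50 mm behind the work; a bystander.
- scanner: Black hand scanner lying on the bench at the right; a bystander.
- notes: Yellow note block 77 x 77 x 29 mm at the left; a bystander.
- pen: Pen 142 mm long, lying at the left; a bystander.
- roll: Small label roll 66 mm wide, 58 mm high, at the right; a bystander.
Not all that is in view belongs to the job. There is more than one size of the tongs; the one meant has the size given above.

How it is judged:
On the way, in this order (a step that is already met when the one before it is completed fails the run):
1. the tongs are gripped and lifted off the bench (height (world z) of tongs_grip above 0.03 m and contact force between the fingers and tongs above 1 N), for 0.2 s.
2. the 100 g weight is lifted clear of its well in the closed jaws of the tongs (height (world z) of weight_100 above 0.036 m and contact force between tongs and weight_100 above 1 N and contact force between weight_100 and weight_case below 0.1 N and horizontal distance between tongs_jaw and weight_100 below 0.015 m), for 0.2 s.
At the end, for the whole second after the job is handed in: The 100 g weight hangs by its neck in the squeezed tongs, upright within 0.3 rad and still, underside 20 to 70 mm above the platform and within 35 mm of its middle; tongs and weight touch neither scale nor case; the other two weights stand in their wells (horizontal distance between weight_100 and scale_platform below 0.035 m and z of weight_100 in the frame of scale_platform between 0.02 and 0.07 m and angle between weight_100's own z axis and vertical below 0.3 rad and linear speed of weight_100 below 0.02 m/s and z of tongs_jaw in the frame of weight_100 between 0.022 and 0.039 m and horizontal distance between tongs_jaw and weight_100 below 0.015 m and value of joint tongs_left above 0.05 rad and contact force between tongs and weight_100 above 1 N and contact force between the fingers and tongs above 1 N and contact force between each of tongs, weight_100 and scale below 0.1 N and contact force between tongs and weight_case below 0.1 N and horizontal distance between weight_50 and weight_case below 0.05 m and height (world z) of each of weight_50, weight_200 below 0.022 m and angle between each of weight_50, weight_200's own z axis and vertical below 0.15 rad and horizontal distance between weight_200 and weight_case below 0.055 m); the arm keeps its last pose, push and grip.
It fails at once if the gripper or arm touches a check weight (contact force between any of the fingers, the arm and weight_100 above 0.3 N or contact force between any of the fingers, the arm and weight_200 above 0.3 N or contact force between any of the fingers, the arm and weight_50 above 0.3 N).
It fails at once if the weight is set down on the scale (contact force between weight_100 and scale above 0.5 N).
It fails at once if another weight is taken or knocked out of its well (distance of any of weight_200, weight_50 from where it was at the start of the episode above 0.012 m).
It fails at once if something else on the bench is pushed about (distance of any of parcel_next, parcel_small, scanner, notes, pen, roll from where it was at the start of the episode above 0.03 m).
It also fails if it takes over 51 s, if anything falls off the work surface, if the arm or the gripper's body presses on something with over 40 N, if the wrist force passes 120 N, or if a joint passes its speed limit or range.

## Working session

There is one attempt and no reset: what is moved stays moved. The work goes in short steps, Python scripts to look and compute and a tool call to move; the robot and the scene stay as the last step left them, time stands still between calls to the robot, and variables do not carry over. Pictures are saved under pics/ and viewed, and the job is handed in when it is done.

Besides the shell and the picture viewer there is one more tool, called after "Request:" by a JSON object that holds its "api" and its "payload". step_arm: Moves the arm, as the interface text tells. Its arguments: {"type":"object","properties":{"series":{"type":"array"},"squeeze":{"type":"number"}},"required":["series"]}

```bash
mkdir -p pics; ls; cat > h.py <<'E'
import numpy as np,cv2,pickle
from cell import observe,eyes,arm
from scipy.spatial.transform import Rotation as R
def snap(n,tag):
    p=eyes.camera_params(n); im,d=eyes.get_image(n)
    pickle.dump((p,im,d),open(f'pics/{tag}.pkl','wb')); cv2.imwrite(f'pics/{tag}.png',im[:,:,::-1]); return p,im,d
def load(tag): return pickle.load(open(f'pics/{tag}.pkl','rb'))
def Rm(p):
    a=np.array(p['attitude'],float)
    return a if a.shape==(3,3) else (R.from_rotvec(a).as_matrix() if a.size==3 else R.from_quat(a).as_matrix())
def px(p,u,v,d):
    K=np.array(p['intrinsics']); r=np.array([(u-K[0,2])/K[0,0],(v-K[1,2])/K[1,1],1])
    return Rm(p)@(r*d)+np.array(p['position'])
def pz(p,u,v,z):
    c=np.array(p['position']); r=px(p,u,v,1)-c
    return c+r*(z-c[2])/r[2]
def proj(p,X):
    K=np.array(p['intrinsics']); c=Rm(p).T@(np.array(X)-np.array(p['position'])); q=K@c; return q[:2]/q[2]
def crop(tag,x0,y0,x1,y1,s,out):
    im=load(tag)[1][y0:y1,x0:x1,::-1]; cv2.imwrite(f'pics/{out}.png',cv2.resize(im,None,fx=s,fy=s,interpolation=cv2.INTER_CUBIC))
E
python3 - <<'E'
from h import *
s=observe();print(s)
for n in('top','side','wrist'):
    p,_,_=snap(n,n+'0');print(n,p)
E
```

```text
pics
{'clock': 0.0, 'joints': array([-1.30560369,  0.43521365,  0.02496268,  1.57408621, -0.01159441,
        1.13397446, -0.07512381]), 'dq': array([-2.54641892e-03, -5.10699933e-04,  1.38919670e-03, -1.54747836e-03,
        4.43214658e-04,  8.33777705e-04, -7.21095862e-05]), 'joint_efforts': array([-2.84896742e-04, -6.67834640e+01,  9.85020362e-01, -3.14474881e+01,
       -6.06066710e-02,  4.26648546e-02,  1.57648496e-04]), 'position': array([0.22459835, 0.58273934, 0.23995484]), 'ee_rot': array([-5.74576797e-01, -3.08845755e+00,  2.40361502e-03]), 'force': array([ 0.82389874, -0.46427485, -1.14991318]), 'ft_torque': array([-3.37424810e-02,  6.25167305e-02,  2.15407996e-05]), 'width': 1.0013417776972933}
top {'intrinsics': array([[347.12897078,   0.        , 248.49179084],
       [  0.        , 347.12897078, 193.41021777],
       [  0.        ,   0.        ,   1.        ]]), 'position': array([ 0.50156003, -0.07382034,  1.52592844]), 'attitude': array([-2.21247417,  2.16326029, -0.05612514])}
side {'intrinsics': array([[383.03853999,   0.        , 258.1405229 ],
       [  0.        , 383.03853999, 195.48176776],
       [  0.        ,   0.        ,   1.        ]]), 'position': array([ 0.41887735, -1.05707493,  1.23562503]), 'attitude': array([-2.42194125,  0.22787883, -0.072759  ])}
wrist {'intrinsics': array([[288.68737525,   0.        , 258.03577682],
       [  0.        , 288.68737525, 189.83107815],
       [  0.        ,   0.        ,   1.        ]]), 'position': array([0.15176631, 0.61197676, 0.38376882]), 'attitude': array([2.38183852, 1.63430188, 0.24065387])}
```

View pics/top0.png

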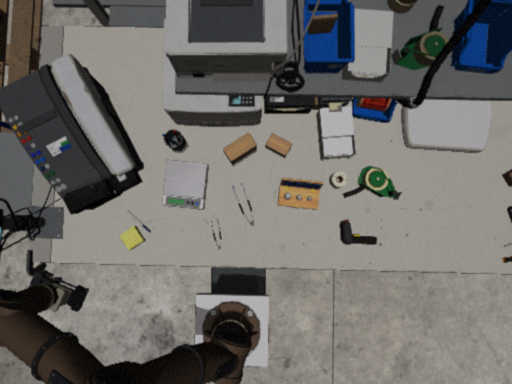

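View pics/side0.png

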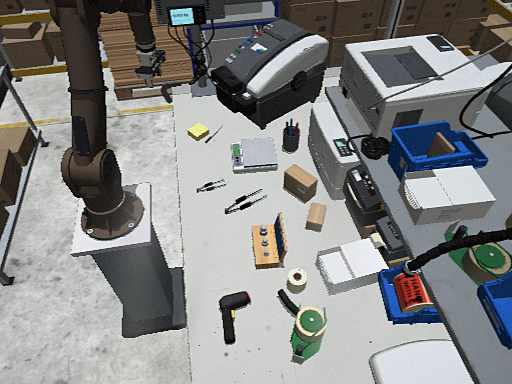

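View pics/wrist0.png

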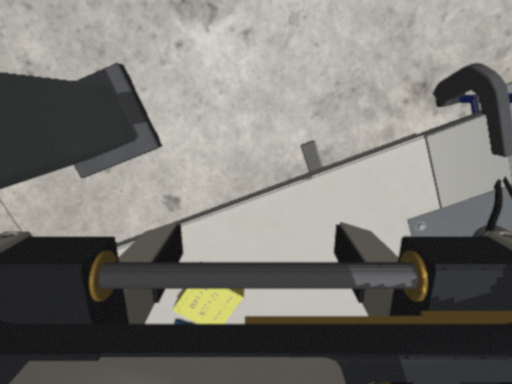

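The top view shows two tongs, a larger one near (243,205) and a smaller one near (215,232). The scale is at (186,184) and the case at (300,194). I'll enlarge these areas.

```bash
python3 - <<'E'
from h import *
crop('top0',155,150,335,255,4.4,'c1'); crop('side0',185,125,325,275,4,'c2')
E
```

```text
(no output)
```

View pics/c1.png

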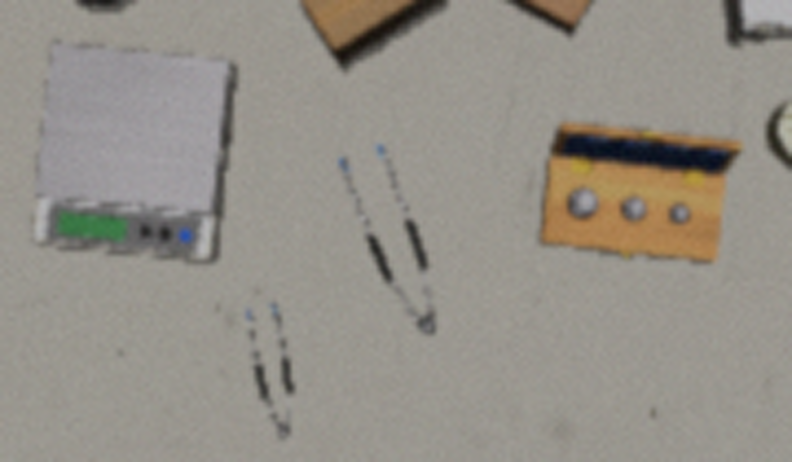

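View pics/c2.png

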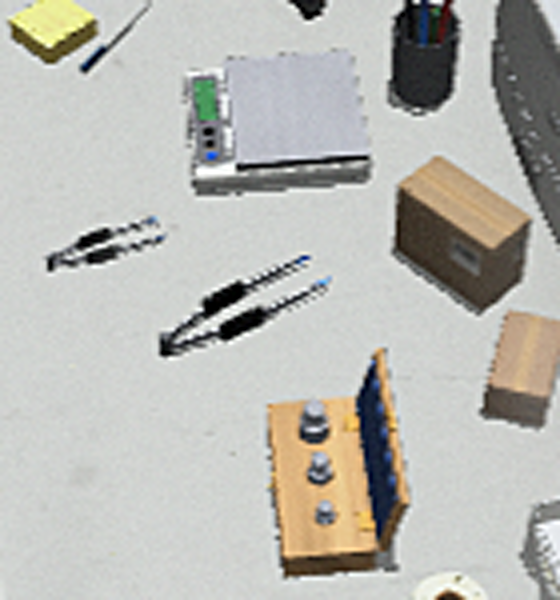

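In the first crop, the larger tongs have their jaws at about (343,163) and (381,150) and their pivot at (428,325). Weights: 200 g (583,203), 100 g (634,208), 50 g (680,213).

```bash
python3 - <<'E'
from h import *
p,im,d=load('top0')
f=lambda x,y:(x/4.4+155-.4,y/4.4+150-.4)
for n,x,y,z in [('jL',343,163,.014),('jR',381,150,.014),('gL',380,258,.024),('gR',416,245,.024),('piv',428,325,.02),('sjL',249,313,.01),('sjR',275,310,.01),('spiv',284,430,.01),
 ('w200',583,203,.072),('w100',634,208,.061),('w50',680,213,.051),('caseTL',560,125,.112),('caseTR',740,142,.112),('caseBL',542,243,.034),('caseBR',716,262,.034),
 ('pTL',52,45,.044),('pTR',232,62,.044),('pBR',215,215,.044),('pBL',38,200,.044),('sBL',35,240,.044),('sBR',213,262,.03)]:
    u,v=f(x,y);X=pz(p,u,v,z);dd=d[int(v+.5),int(u+.5)];print(n,X.round(4),'depth pt',px(p,u,v,dd).round(4))
E
```

```text
jL [0.6184 0.0087 0.014 ] depth pt [0.6191 0.0093 0.004 ]
jR [ 0.6321 -0.0287  0.014 ] depth pt [ 0.6336 -0.0282 -0.0032]
gL [ 0.5248 -0.0306  0.024 ] depth pt [ 0.5248 -0.0305  0.0212]
gR [ 0.5384 -0.0656  0.024 ] depth pt [ 0.5384 -0.0656  0.0242]
piv [ 0.4602 -0.0792  0.02  ] depth pt [ 0.4603 -0.0792  0.0262]
sjL [0.4677 0.0983 0.01  ] depth pt [ 4.674e-01  9.940e-02 -2.000e-04]
sjR [0.4712 0.0726 0.01  ] depth pt [0.4713 0.0724 0.0123]
spiv [0.3535 0.0604 0.01  ] depth pt [0.3544 0.0596 0.0187]
w200 [ 0.5808 -0.224   0.072 ] depth pt [ 0.5805 -0.2236  0.0764]
w100 [ 0.5776 -0.2741  0.061 ] depth pt [ 0.5778 -0.2745  0.058 ]
w50 [ 0.5743 -0.3199  0.051 ] depth pt [ 0.5744 -0.3201  0.0497]
caseTL [ 0.6507 -0.1974  0.112 ] depth pt [ 0.6509 -0.1976  0.1094]
caseTR [ 0.6385 -0.3645  0.112 ] depth pt [ 0.6391 -0.3658  0.1058]
caseBL [ 0.5428 -0.1886  0.034 ] depth pt [ 5.438e-01 -1.912e-01  2.000e-04]
caseBR [ 0.5281 -0.3584  0.034 ] depth pt [ 0.5282 -0.3588  0.0316]
pTL [0.7256 0.295  0.044 ] depth pt [0.7315 0.3048 0.0046]
pTR [0.7126 0.1181 0.044 ] depth pt [0.7152 0.1204 0.0262]
pBR [0.5626 0.1302 0.044 ] depth pt [0.5633 0.1326 0.027 ]
pBL [0.5734 0.3031 0.044 ] depth pt [0.5741 0.3071 0.0282]
sBL [0.5344 0.3045 0.044 ] depth pt [0.5348 0.3094 0.0249]
sBR [0.5171 0.1327 0.03  ] depth pt [5.174e-01 1.368e-01 4.000e-04]
```

```bash
python3 - <<'E'
from h import *
p=load('wrist0')[0]; s=observe(); T=R.from_rotvec(s['ee_rot']).as_matrix()
print('cam fwd in tool',T.T@Rm(p)[:,2],'cam pos in tool',T.T@(p['position']-s['position']),'cam down in tool',T.T@Rm(p)[:,1]); print(T)
j=np.array([.6253,-.010]);pv=np.array([.4602,-.0792]);e=(j-pv);print(np.linalg.norm(e),np.degrees(np.arctan2(e[1],e[0])),j-e/np.linalg.norm(e)*.1, 'delta',np.r_[j-e/np.linalg.norm(e)*.1,.14]-s['position'])
E
```

```text
cam fwd in tool [-2.89830851e-01 -1.25497912e-04  9.57077877e-01] cam pos in tool [ 0.0784414   0.0008127  -0.14365514] cam down in tool [-9.57077792e-01 -4.03142486e-04 -2.89830878e-01]
[[-9.33116701e-01  3.59573519e-01 -3.27933915e-04]
 [ 3.59573650e-01  9.33115980e-01 -1.16507784e-03]
 [-1.12930762e-04 -1.20506998e-03 -9.99999268e-01]]
0.179015781427225 22.740503012983496 [ 0.53307349 -0.04865581] delta [ 0.30845154 -0.6315014  -0.10012362]
```

Request:
{"api": "step_arm", "payload": {"series": [[[0.0918,0.03,-0.03,0,-7],[0.0918,0.05,-0.06,0,-14],[0.0918,0.07,-0.09,0,-21],[0.0918,0.09,-0.12,0,-28],[0.0918,0.11,-0.15,0,-35],[0.0918,0.13,-0.18,0,-42],[0.0918,0.15,-0.22,0,-49],[0.0918,0.17,-0.26,0,-56],[0.0918,0.19,-0.3,0,-63],[0.0918,0.2,-0.34,0,-70],[0.0918,0.22,-0.38,0,-77],[0.0918,0.23,-0.42,0,-84],[0.0918,0.25,-0.46,0,-91],[0.0918,0.26,-0.5,0,-98],[0.0918,0.27,-0.54,0,-105],[0.0918,0.28,-0.57,0,-112],[0.0918,0.29,-0.6,0,-119],[0.0918,0.305,-0.63,0,-126],[0.0918,0.305,-0.63,0,-133],[0.0918,0.305,-0.63,0,-136]]], "squeeze": 20}}

```text
clock: 1.82
position: [0.5299, -0.05, 0.2401]
ee_rot: [3.082, 0.606, -0.001]
force: [-0.6, 0.3, -0.3]
width: 1.001
```

```bash
python3 - <<'E'
from h import *
s=observe();print(s['joints'],s['position']);p,_,_=snap('wrist','w1')
E
```

```text
[-0.58931386  0.33577432  0.77290977  1.84349099 -0.26515511  1.06887879
 -0.89756534] [ 0.52990883 -0.04998545  0.24005983]
```

View pics/w1.png

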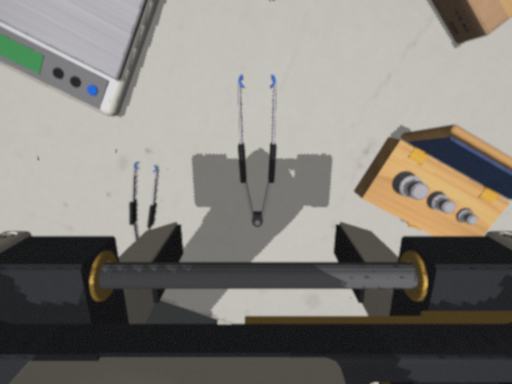

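The wrist view shows the tongs aligned with the image. Jaws are at (241,81) and (273,81), grips at (242,163) and (272,163), pivot at (257,218). I'll measure from these.

```bash
python3 - <<'E'
from h import *
crop('w1',205,60,310,235,3.4,'c3'); crop('w1',350,115,512,245,4,'c4')
E
```

```text
(no output)
```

View pics/c3.png

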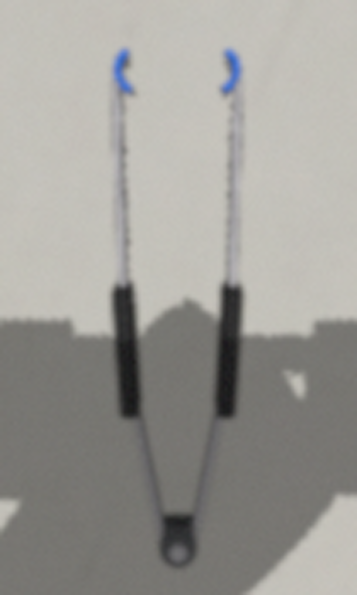

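View pics/c4.png

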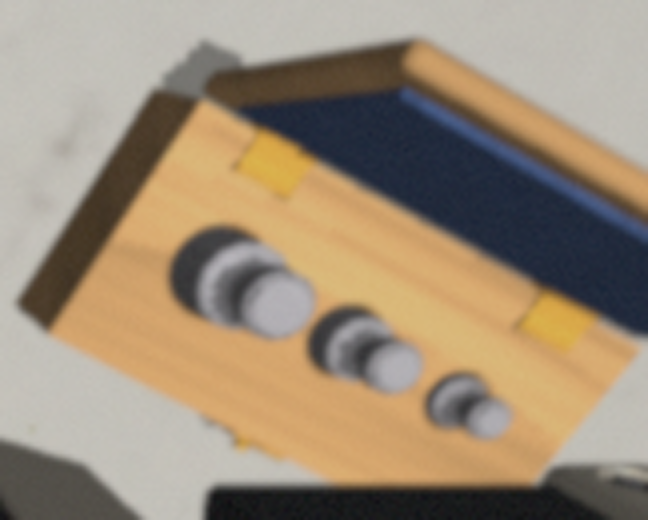

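```bash
python3 - <<'E'
from h import *
p,im,d=load('w1')
f=lambda x,y:(x/3.4+205-.4,y/3.4+60-.4)
P={}
for n,x,y,z in [('g1',122,286,.024),('g2',232,286,.024),('g3',130,416,.024),('g4',226,416,.024),('jL',122,72,.0145),('jR',234,72,.0145),('piv',178,540,.02)]:
    u,v=f(x,y);P[n]=pz(p,u,v,z);print(n,P[n].round(4),px(p,u,v,d[int(v+.5),int(u+.5)]).round(4))
g=(P['g1']+P['g2']+P['g3']+P['g4'])/4; j=(P['jL']+P['jR'])/2; e=j-g; print('grip',g,'len',np.linalg.norm(e[:2]),'head',np.degrees(np.arctan2(e[1],e[0])))
e=(P['g1']+P['g2'])/2-(P['g3']+P['g4'])/2;print('grip head',np.degrees(np.arctan2(e[1],e[0])),np.linalg.norm(e[:2]))
f=lambda x,y:(x/4+350-.4,y/4+115-.4)
for n,x,y,z in [('w200',278,302,.072),('w100',391,363,.061),('w50',488,418,.051),('b100',352,345,.044)]:
    u,v=f(x,y);print(n,pz(p,u,v,z).round(4),px(p,u,v,d[int(v+.5),int(u+.5)]).round(4))
s=observe();T=R.from_rotvec(s['ee_rot']).as_matrix();print('toolx',np.degrees(np.arctan2(T[1,0],T[0,0])),s['position'])
E
```

```text
g1 [ 0.5491 -0.0179  0.024 ] [ 0.5485 -0.0178  0.0201]
g2 [ 0.5643 -0.0551  0.024 ] [ 0.564  -0.0553  0.0216]
g3 [ 0.5043 -0.0385  0.024 ] [ 0.5042 -0.0385  0.0234]
g4 [ 0.5181 -0.0722  0.024 ] [ 0.5178 -0.0724  0.0227]
jL [0.6178 0.0094 0.0145] [0.6178 0.0094 0.0149]
jR [ 0.6328 -0.0272  0.0145] [ 0.634  -0.0275 -0.0009]
piv [ 0.4627 -0.0751  0.02  ] [ 0.464  -0.0746  0.0234]
grip [ 0.53396846 -0.04590736  0.024     ] len 0.0985468572924412 head 22.077858822635616
grip head 22.58858506937522 0.04922504250226754
w200 [ 0.5839 -0.2236  0.072 ] [ 0.5838 -0.2244  0.0708]
w100 [ 0.5796 -0.2719  0.061 ] [ 0.5795 -0.2728  0.0598]
w50 [ 0.5747 -0.3176  0.051 ] [ 0.5748 -0.3172  0.0515]
b100 [ 0.5788 -0.2706  0.044 ] [ 0.5788 -0.2702  0.0446]
toolx 22.35245485709366 [ 0.52963334 -0.04849605  0.23985536]
```

Request:
{"api": "step_arm", "payload": {"series": [[[0.0918,0.004,0.002,-0.04,0],[0.0918,0.004,0.002,-0.08,0],[0.0918,0.004,0.002,-0.12,0],[0.0918,0.004,0.002,-0.15,0],[0.0918,0.004,0.002,-0.18,0],[0.0918,0.004,0.002,-0.2,0],[0.0918,0.004,0.002,-0.212,0],[0.0918,0.004,0.002,-0.222,0],[0.0918,0.004,0.002,-0.222,0],[0.0918,0.004,0.002,-0.222,0]]]}}

```text
clock: 2.7
position: [0.534, -0.0465, 0.0183]
ee_rot: [-3.081, -0.61, 0.001]
force: [-0.0, -1.3, -0.0]
width: 0.998
```

```bash
python3 - <<'E'
from h import *
s=observe();print(s['force'],s['position']);snap('wrist','w2')
E
```

```text
[-0.01103186 -1.34827378 -0.02763412] [ 0.53396325 -0.04645882  0.01828019]
```

View pics/w2.png

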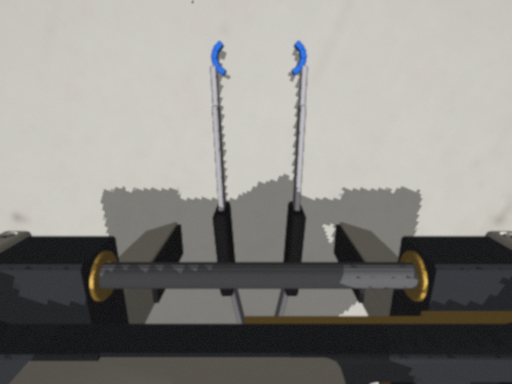

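The fingers straddle the grips, with the jaws centred at about (258,57). Next I close to half open.

Request:
{"api": "step_arm", "payload": {"series": [[[0.06,0,0,0,0],[0.05,0,0,0,0],[0.042,0,0,0,0],[0.042,0,0,0,0],[0.042,0,0,0,0],[0.042,0,0,0,0],[0.042,0,0,0,0],[0.042,0,0,0,0],[0.042,0,0,0,0]]], "squeeze": 20}}

```text
clock: 3.5
position: [0.5344, -0.0466, 0.0188]
ee_rot: [-3.082, -0.609, -0.001]
force: [-0.0, -0.1, 0.7]
width: 0.465
```

```bash
python3 - <<'E'
from h import *
s=observe();print(s['force'],s['position'],s['width']*.0918);snap('wrist','w3')
E
```

```text
[-0.01553739 -0.14580732  0.68072231] [ 0.53444045 -0.04655519  0.0187896 ] 0.04270194156451038
```

View pics/w3.png

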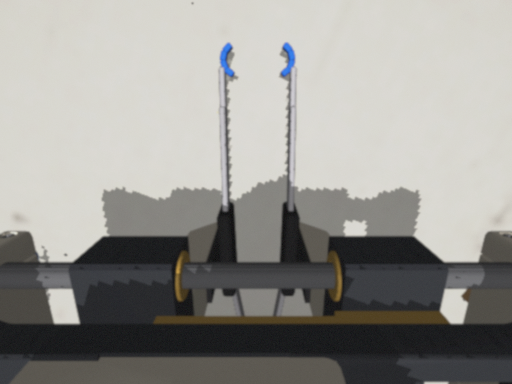

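Request:
{"api": "step_arm", "payload": {"series": [[[0.042,0,0,0.015,0],[0.042,0,0,0.03,0],[0.042,0,0,0.05,0],[0.042,0,0,0.07,0],[0.042,0,0,0.09,0],[0.042,0,0,0.101,0],[0.042,0,0,0.101,0],[0.042,0,0,0.101,0]]]}}

```text
clock: 4.22
position: [0.5345, -0.0462, 0.1197]
ee_rot: [-3.081, -0.61, -0.002]
force: [-0.9, 0.4, -1.0]
width: 0.459
```

```bash
python3 - <<'E'
from h import *
s=observe();print(s['force'],s['position'],s['width']*.0918);snap('wrist','w4')
p=snap('side','s4')[0];print(proj(p,s['position']))
E
```

```text
[-0.90682197  0.44752998 -0.95449371] [ 0.53453676 -0.04624569  0.11965124] 0.04217666457384818
[242.34703668 184.94423966]
```

View pics/w4.png

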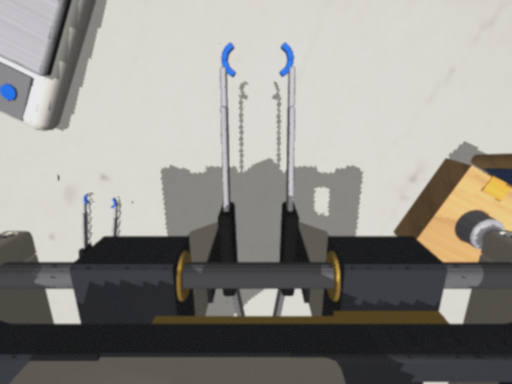

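View pics/s4.png

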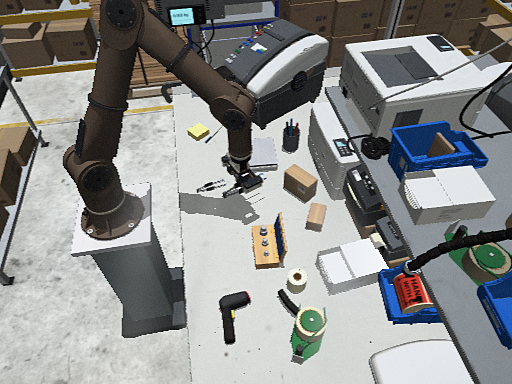

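The tongs came up and the jaws kept their place in the wrist image, at (258,59). So there is no pitch slip. Now I move in front of the case.

Request:
{"api": "step_arm", "payload": {"series": [[[0.042,-0.01,-0.02,0,-4],[0.042,-0.025,-0.045,0,-8],[0.042,-0.04,-0.075,0,-13],[0.042,-0.06,-0.105,0,-18],[0.042,-0.075,-0.135,0,-23],[0.042,-0.09,-0.165,0,-27],[0.042,-0.105,-0.19,0,-27],[0.042,-0.115,-0.211,0,-27],[0.042,-0.115,-0.211,0,-27],[0.042,-0.115,-0.211,0,-27]]]}}

```text
clock: 5.15
position: [0.4172, -0.2585, 0.118]
ee_rot: [-3.138, 0.133, 0.004]
force: [-0.0, 0.7, -1.2]
width: 0.46
```

```bash
python3 - <<'E'
from h import *
s=observe();print(s['force'],s['position'],s['joints'],s['width']*.0918);snap('wrist','w5')
E
```

```text
[-0.04931747  0.6610856  -1.19028109] [ 0.41719924 -0.25849634  0.11797012] [-0.15301784  0.46485889  0.81554465  2.08169209 -0.47656543  0.79039566
 -0.69988807] 0.042266133259292626
```

View pics/w5.png

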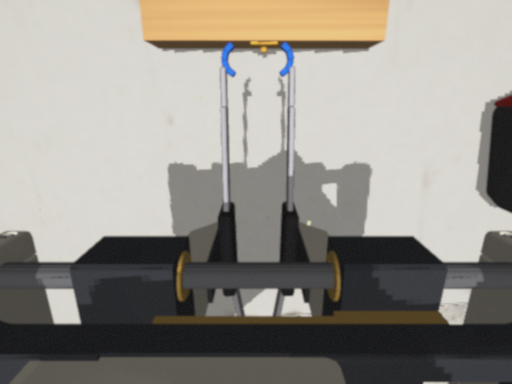

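The case's front edge runs level in the picture, from (145,39) to (385,39). The jaws are centred at x≈258 and the case at x≈265, so there is a small lateral offset to correct.

```bash
python3 - <<'E'
from h import *
crop('w5',130,0,400,85,2.9,'c5')
p,im,d=load('w5')
a=pz(p,145,39.5,.034);b=pz(p,385.5,39.5,.034);e=a-b
print(a,b,np.linalg.norm(e),'casehead',np.degrees(np.arctan2(e[1],e[0]))-90,(a+b)/2)
h=np.radians(np.degrees(np.arctan2(e[1],e[0]))-90); print('100g',(a+b)[:2]/2+.042*np.array([np.cos(h),np.sin(h)]))
for u,v in((227.5,52),(288,52)): print(px(p,u,v,d[v,int(u)]))
zj=.118-.0068+.0025
for u in (225,291.5): print('jaw',pz(p,u,59,zj))
s=observe();T=R.from_rotvec(s['ee_rot']).as_matrix();print('toolx',np.degrees(np.arctan2(T[1,0],T[0,0])),T[:,2])
E
```

```text
[ 0.5450827  -0.18777677  0.034     ] [ 0.53049779 -0.35814618  0.034     ] 0.17099256237917448 casehead -4.893023167330497 [ 0.53779025 -0.27296148  0.034     ]
100g [ 0.57963719 -0.27654389]
[ 0.5196554  -0.25192937  0.11232271]
[ 0.51710672 -0.28027399  0.11314134]
jaw [ 0.51655238 -0.2505257   0.1137    ]
jaw [ 0.51388642 -0.28168974  0.1137    ]
toolx -4.728817524365239 [-0.00217654  0.00165874 -0.99999626]
```

View pics/c5.png

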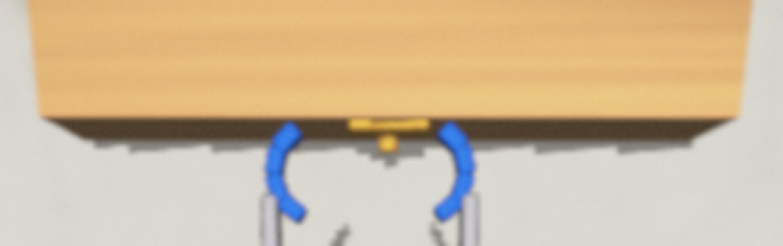

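Request:
{"api": "step_arm", "payload": {"series": [[[0.042,0.015,-0.003,0,0],[0.042,0.03,-0.004,0,0],[0.042,0.04,-0.005,0,0],[0.042,0.04,-0.005,0,0],[0.042,0.04,-0.005,0,0]]]}}

```text
clock: 5.62
position: [0.4581, -0.2615, 0.1174]
ee_rot: [-3.137, 0.127, 0.005]
force: [-0.4, -0.0, -0.5]
width: 0.461
```

```bash
python3 - <<'E'
from h import *
s=observe();print(s['force'],s['position'],s['width']*.0918);snap('wrist','w6')
crop('w6',100,0,420,90,2.5,'c6')
E
```

```text
[-0.36732892 -0.01599382 -0.52033939] [ 0.45807116 -0.2615005   0.11739971] 0.04234181132840115
```

View pics/c6.png

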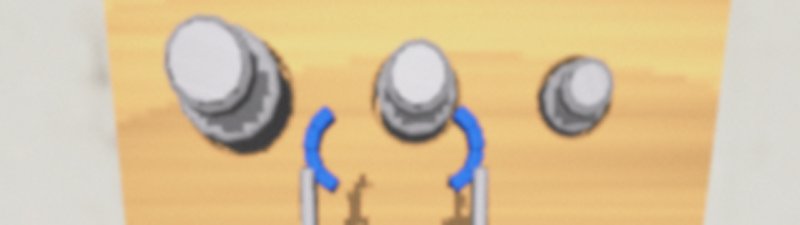

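Now the 100 g knob is at crop (418,72), the 200 g at (208,65) and the 50 g at (591,83). The jaw centre is at (395,149).

```bash
python3 - <<'E'
from h import *
p,im,d=load('w6')
f=lambda x,y:(x/2.5+100-.4,y/2.5-.4)
for n,x,y,z in [('w200',208,65,.072),('w100',418,72,.061),('w50',591,83,.051)]:
    u,v=f(x,y);print(n,pz(p,u,v,z).round(4),px(p,u,v,d[int(v+.5),int(u+.5)]).round(4))
zj=.1174-.0068+.0025
u,v=f(395,149);j=pz(p,u,v,zj);print('jaw',j)
for x in(313,476):
  u,v=f(x,150);print(px(p,u,v,d[int(v+.5),int(u+.5)]))
s=observe();T=R.from_rotvec(s['ee_rot']).as_matrix();h=np.arctan2(T[1,0],T[0,0]);print('toolx',np.degrees(h), 'nominal jaw',s['position']+T[:,0]*.1)
for z in(.06,.061,.062):
  u,v=f(418,72);w=pz(p,u,v,z);dd=(w-j)[:2];print('fwd,left',dd@[np.cos(h),np.sin(h)],dd@[-np.sin(h),np.cos(h)],dd)
E
```

```text
w200 [ 0.5828 -0.2267  0.072 ] [ 0.5828 -0.2266  0.0717]
w100 [ 0.5797 -0.2759  0.061 ] [ 0.5797 -0.2759  0.0607]
w50 [ 0.5756 -0.321   0.051 ] [ 0.5756 -0.321   0.051 ]
jaw [ 0.55603628 -0.26839014  0.1131    ]
[ 0.55711826 -0.25299786  0.11310064]
[ 0.55478356 -0.28370828  0.11176387]
toolx -4.681660243555945 nominal jaw [ 0.55706543 -0.26982164  0.11711647]
fwd,left 0.024372828765108993 -0.00554486072457756 [ 0.02383894 -0.00751566]
fwd,left 0.02415732404957175 -0.005519589983480975 [ 0.02362622 -0.00747288]
fwd,left 0.023941819334034515 -0.005494319242384389 [ 0.0234135  -0.00743011]
```

Request:
{"api": "step_arm", "payload": {"series": [[[0.042,-0.02,0.0,0,0],[0.042,-0.04,-0.001,0,0],[0.042,-0.05,-0.0014,0,0],[0.042,-0.0503,-0.0014,-0.02,0],[0.042,-0.0503,-0.0014,-0.04,0],[0.042,-0.0503,-0.0014,-0.055,0],[0.042,-0.0503,-0.0014,-0.062,0],[0.042,-0.0503,-0.0014,-0.062,0],[0.042,-0.0503,-0.0014,-0.062,0]]]}}

```text
clock: 6.42
position: [0.4069, -0.2633, 0.0557]
ee_rot: [-3.137, 0.129, 0.006]
force: [0.6, 0.2, 0.2]
width: 0.455
```

```bash
python3 - <<'E'
from h import *
s=observe();print(s['force'],s['position'],s['width']*.0918);snap('wrist','w7');snap('side','s7')
crop('s7',200,160,340,280,5,'c7')
T=R.from_rotvec(s['ee_rot']).as_matrix();h=np.arctan2(T[1,0],T[0,0]);print(np.degrees(h),T[:,2])
E
```

```text
[0.55633119 0.18772956 0.24926286] [ 0.406862   -0.26325894  0.05573011] 0.04175886355360932
-4.713720021398972 [-0.00384631  0.0020273  -0.99999055]
```

View pics/w7.png

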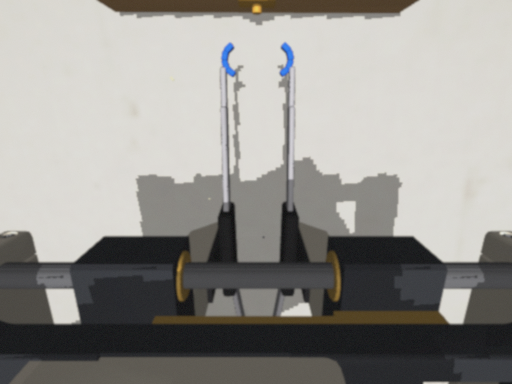

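View pics/c7.png

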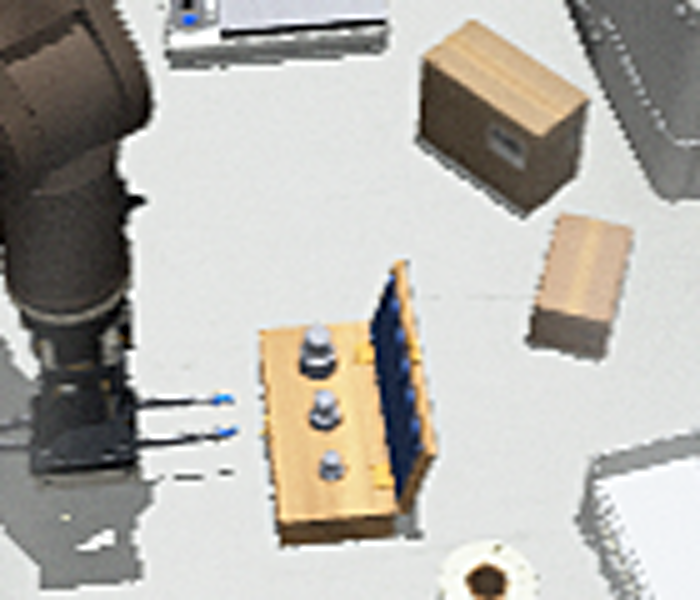

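Request:
{"api": "step_arm", "payload": {"series": [[[0.042,0.02,-0.0015,-0.0004,0],[0.042,0.035,-0.0027,-0.0004,0],[0.042,0.045,-0.0035,-0.0004,0],[0.042,0.05,-0.004,-0.0004,0],[0.042,0.05,-0.004,-0.0004,0],[0.042,0.05,-0.004,-0.0004,0]]]}}

```text
clock: 7.02
position: [0.4569, -0.2674, 0.0559]
ee_rot: [-3.138, 0.129, 0.005]
force: [-0.2, -0.1, -1.0]
width: 0.458
```

```bash
python3 - <<'E'
from h import *
s=observe();print(s['force'],s['position'],s['width']*.0918);snap('wrist','w8')
crop('w8',140,0,380,120,3.3,'c8')
T=R.from_rotvec(s['ee_rot']).as_matrix();h=np.arctan2(T[1,0],T[0,0]);print(np.degrees(h),T[:,2])
E
```

```text
[-0.21001042 -0.11920198 -0.98210132] [ 0.45690206 -0.26743797  0.05592092] 0.04204069928295705
-4.696621469170492 [-0.00294436  0.00148683 -0.99999456]
```

View pics/c8.png

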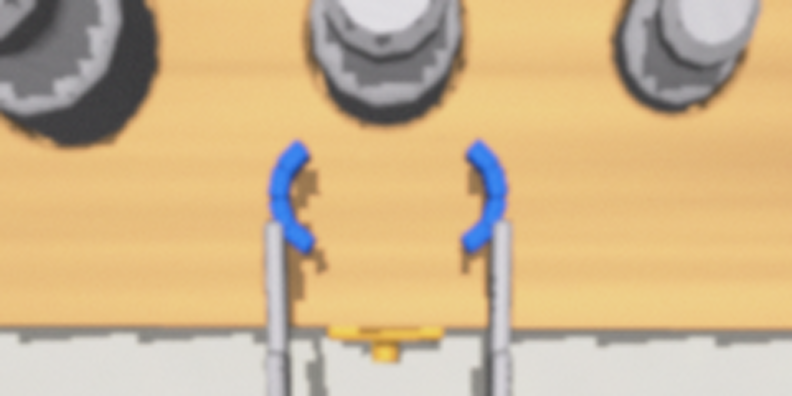

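Lateral alignment is good: the neck is at x≈387 and the jaw midpoint at x≈388. Next I check the jaw height by depth.

```bash
python3 - <<'E'
from h import *
p,im,d=load('w8')
hsv=cv2.cvtColor(im,cv2.COLOR_RGB2HSV);m=(hsv[...,0]>100)&(hsv[...,0]<125)&(hsv[...,1]>150)&(hsv[...,2]>100);m[90:]=0
m=cv2.erode(m.astype(np.uint8),np.ones((2,2)))
v,u=np.nonzero(m);Z=np.array([px(p,a,b,d[b,a]) for a,b in zip(u,v)]);print(len(Z),np.percentile(Z[:,2],[5,25,50,75,95]),(Z[:,:2].min(0)+Z[:,:2].max(0))/2)
print('case',[px(p,a,b,d[b,a])[2].round(4) for a,b in((256,60),(256,75),(320,60),(200,75))])
print('100 knob/body',[px(p,a,b,d[b,a]).round(4) for a,b in((257,4),(257,28))])
E
```

```text
225 [0.05016279 0.05078558 0.05127062 0.05171619 0.05245654] [ 0.54898304 -0.27448596]
case [np.float64(0.0336), np.float64(0.0333), np.float64(0.034), np.float64(0.0341)]
100 knob/body [array([ 0.5754, -0.2759,  0.0592]), array([ 0.5697, -0.2754,  0.0436])]
```

Request:
{"api": "step_arm", "payload": {"series": [[[0.042,0.008,-0.0006,-0.0003,0],[0.042,0.016,-0.0013,-0.0003,0],[0.042,0.022,-0.0018,-0.0003,0],[0.042,0.025,-0.002,-0.0003,0],[0.042,0.025,-0.002,-0.0003,0],[0.042,0.025,-0.002,-0.0003,0]]]}}

```text
clock: 7.57
position: [0.4816, -0.2694, 0.0555]
ee_rot: [-3.138, 0.129, 0.005]
force: [-1.2, 1.2, -0.3]
width: 0.454
```

```bash
python3 - <<'E'
from h import *
s=observe();print(s['force'],s['position'],s['width']*.0918);snap('wrist','w9')
crop('w9',140,0,380,120,3.3,'c9')
E
```

```text
[-1.24663751  1.1549795  -0.31495296] [ 0.48158019 -0.26944868  0.05546598] 0.04167152990912015
```

View pics/c9.png

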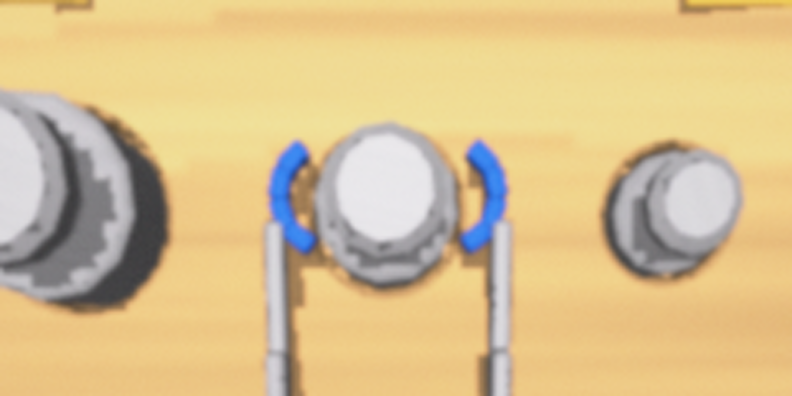

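The jaws surround the neck and are centred on it. Now I close.

Request:
{"api": "step_arm", "payload": {"series": [[[0.039,0,0,0,0],[0.036,0,0,0,0],[0.034,0,0,0,0],[0.03,0,0,0,0],[0.028,0,0,0,0],[0.028,0,0,0,0],[0.028,0,0,0,0],[0.028,0,0,0,0],[0.028,0,0,0,0],[0.028,0,0,0,0]]], "squeeze": 25}}

```text
clock: 8.45
position: [0.4813, -0.2694, 0.0555]
ee_rot: [-3.137, 0.129, 0.006]
force: [1.3, 0.5, 0.0]
width: 0.361
```

```bash
python3 - <<'E'
from h import *
s=observe();print(s['force'],s['position'],s['width']*.0918);snap('wrist','w10')
crop('w10',140,0,380,120,3.3,'c10')
E
```

```text
[1.2691938  0.47696115 0.04229312] [ 0.48130696 -0.26944342  0.05547807] 0.03310352346635309
```

View pics/c10.png

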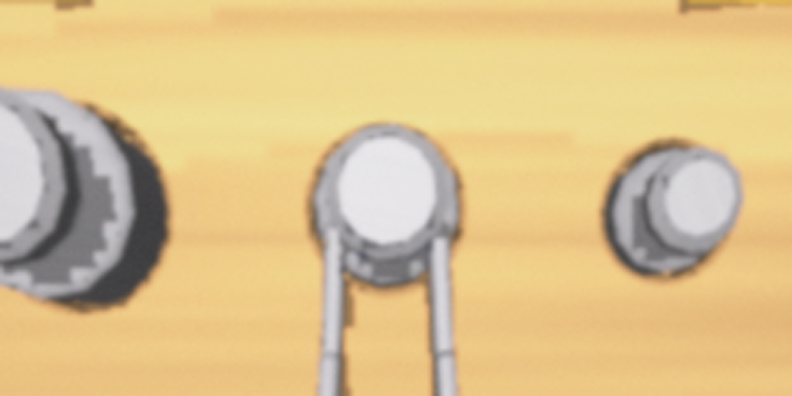

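The opening of about 33 mm matches jaws on the neck. I lift straight up, slowly at first.

Request:
{"api": "step_arm", "payload": {"series": [[[0.028,0,0,0.003,0],[0.028,0,0,0.006,0],[0.028,0,0,0.01,0],[0.028,0,0,0.014,0],[0.028,0,0,0.019,0],[0.028,0,0,0.024,0],[0.028,0,0,0.03,0],[0.028,0,0,0.037,0],[0.028,0,0,0.045,0],[0.028,0,0,0.053,0],[0.028,0,0,0.06,0],[0.028,0,0,0.07,0],[0.028,0,0,0.08,0],[0.028,0,0,0.09,0],[0.028,0,0,0.1,0],[0.028,0,0,0.1,0],[0.028,0,0,0.1,0]]]}}

```text
clock: 9.92
position: [0.4817, -0.2695, 0.1561]
ee_rot: [-3.138, 0.129, 0.004]
force: [0.5, -0.6, -2.4]
width: 0.358
```

```bash
python3 - <<'E'
from h import *
s=observe();print(s['force'],s['position'],s['width']*.0918);snap('wrist','w11');snap('side','s11')
crop('w11',140,0,380,120,3.3,'c11');crop('s11',200,160,340,280,5,'c12')
E
```

```text
[ 0.46149595 -0.58704491 -2.39923126] [ 0.48165564 -0.26953214  0.15610113] 0.03284009399237692
```

View pics/c11.png

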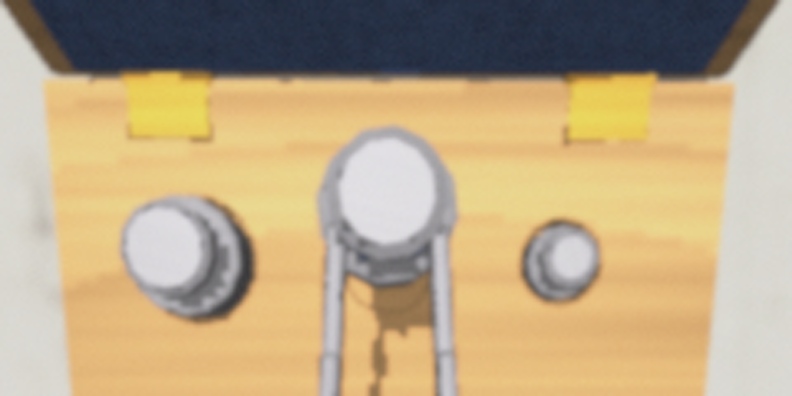

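View pics/c12.png

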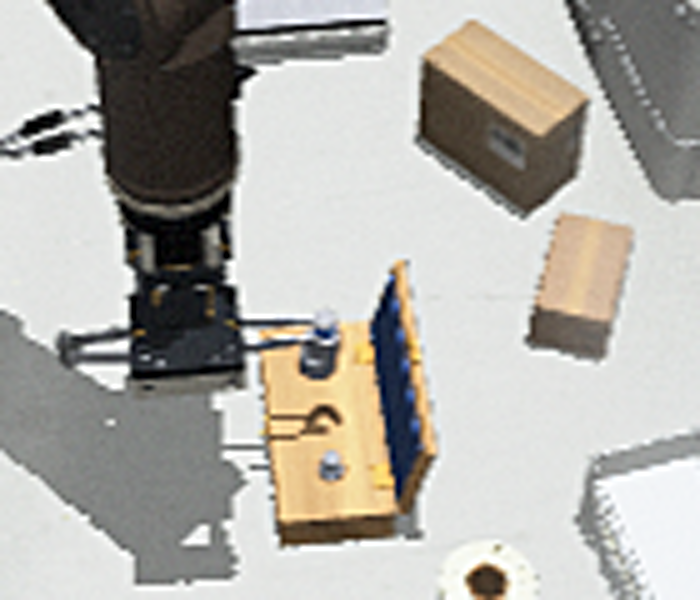

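The 100 g weight is out and hanging upright; the others stay in their wells. I carry it towards the scale gently.

Request:
{"api": "step_arm", "payload": {"series": [[[0.028,0,0.003,0,0],[0.028,0,0.008,0,0],[0.028,0,0.016,0,0],[0.028,0,0.026,0,0],[0.028,0,0.038,0,0],[0.028,0.002,0.052,0,0],[0.028,0.004,0.068,0,0],[0.028,0.006,0.085,0,0],[0.028,0.009,0.102,0,0],[0.028,0.012,0.12,0,0],[0.028,0.015,0.138,0,0],[0.028,0.018,0.156,0,0],[0.028,0.021,0.174,0,0],[0.028,0.024,0.192,0,0],[0.028,0.027,0.208,0,0],[0.028,0.03,0.222,0,0],[0.028,0.032,0.234,0,0],[0.028,0.033,0.243,0,0],[0.028,0.033,0.248,0,0],[0.028,0.033,0.25,0,0]]]}}

```text
clock: 11.68
position: [0.5139, -0.0182, 0.1551]
ee_rot: [-3.137, 0.127, 0.007]
force: [-0.4, 0.1, -2.6]
width: 0.36
```

Request:
{"api": "step_arm", "payload": {"series": [[[0.028,0,0.003,0,0],[0.028,0,0.008,0,0],[0.028,0.002,0.016,0,0],[0.028,0.004,0.026,0,0],[0.028,0.006,0.038,0,0],[0.028,0.008,0.052,0,0],[0.028,0.01,0.068,0,0],[0.028,0.012,0.085,0,0],[0.028,0.015,0.102,0,0],[0.028,0.018,0.12,0,0],[0.028,0.021,0.138,0,0],[0.028,0.023,0.156,0,0],[0.028,0.025,0.174,0,0],[0.028,0.027,0.19,0,0],[0.028,0.028,0.204,0,0],[0.028,0.029,0.216,0,0],[0.028,0.03,0.226,0,0],[0.028,0.03,0.233,0,0],[0.028,0.03,0.237,0,0],[0.028,0.03,0.239,0,0]]]}}

```text
clock: 13.35
position: [0.5439, 0.221, 0.155]
ee_rot: [-3.137, 0.127, 0.007]
force: [-0.5, 0.2, -1.8]
width: 0.36
```

```bash
python3 - <<'E'
from h import *
s=observe();print(s['clock'],s['force'],s['position'],s['width']*.0918,s['joints']);snap('wrist','w13');snap('side','s13');snap('top','t13')
crop('s13',190,100,330,200,5,'c13');crop('t13',140,140,260,240,5,'c14')
E
```

```text
13.35 [-0.53617682  0.16374849 -1.78423984] [0.5438914  0.22101271 0.15500475] 0.033030697259873586 [-1.03689116  0.57165713  0.84279557  1.81494605 -0.50817822  0.9896931
 -1.63412001]
```

View pics/w13.png

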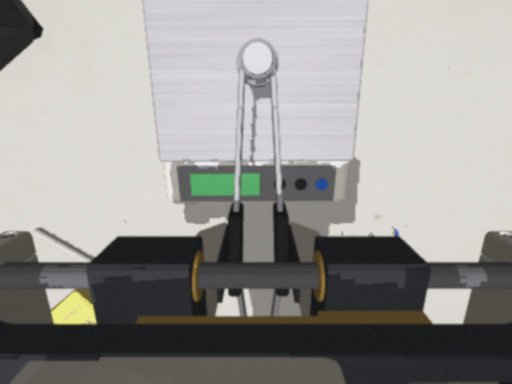

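View pics/c13.png

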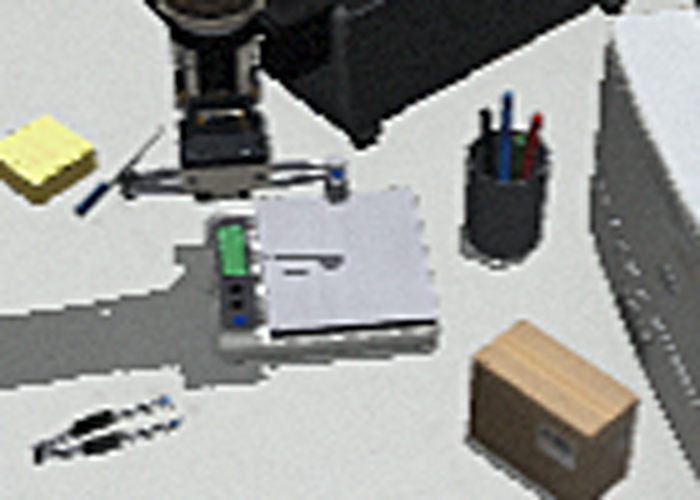

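View pics/c14.png

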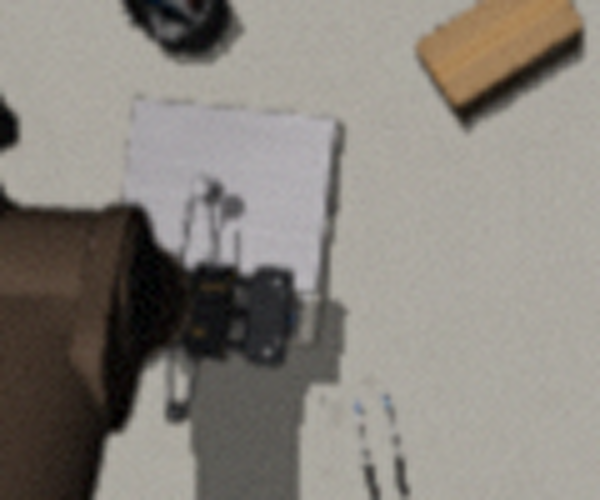

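The weight hangs over the platform, with its knob at (258,58) in the wrist view. The platform's near edge runs from (160,161) to (354,160). I'll measure the offset.

```bash
python3 - <<'E'
from h import *
p,im,d=load('w13')
a=pz(p,160,161,.044);b=pz(p,354.5,160.5,.044);e=a-b;h=np.arctan2(e[1],e[0])-np.pi/2
c=(a+b)/2;c=c[:2]+.076*np.array([np.cos(h),np.sin(h)]);print(np.linalg.norm(e),np.degrees(h),'centre',c)
k=px(p,258,58,d[58,258]);print('knob',k,'underside z',k[2]-.043)
for v in (76,80,83): print(px(p,258,v,d[v,258]).round(4))
print('plat',[px(p,u,v,d[v,u]).round(4)[2] for u,v in((200,80),(320,100))])
crop('w13',200,20,320,110,6,'c15')
E
```

```text
0.1739435025560628 -4.500946924534652 centre [0.64804346 0.21459533]
knob [0.64105779 0.21395544 0.16057643] underside z 0.11757642542816095
[0.634  0.2145 0.1571]
[0.6333 0.2146 0.1423]
[0.6319 0.2147 0.1413]
plat [np.float64(0.0428), np.float64(0.0429)]
```

View pics/c15.png

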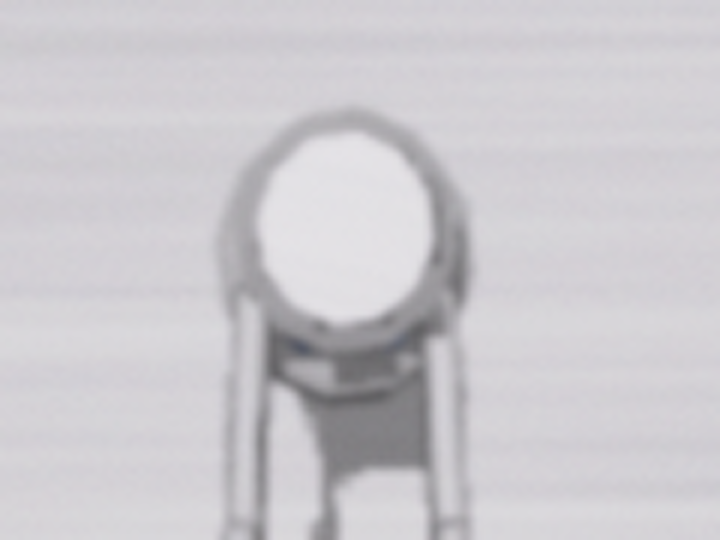

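Request:
{"api": "step_arm", "payload": {"series": [[[0.028,0.001,0,-0.002,0],[0.028,0.002,0,-0.006,0],[0.028,0.003,0,-0.011,0],[0.028,0.004,0,-0.017,0],[0.028,0.005,0,-0.022,0],[0.028,0.005,0,-0.027,0],[0.028,0.005,0,-0.031,0],[0.028,0.005,0,-0.033,0],[0.028,0.005,0,-0.033,0],[0.028,0.005,0,-0.033,0],[0.028,0.005,0,-0.033,0],[0.028,0.005,0,-0.033,0],[0.028,0.005,0,-0.033,0],[0.028,0.005,0,-0.033,0]]]}}

```text
clock: 14.67
position: [0.5491, 0.2201, 0.1223]
ee_rot: [-3.137, 0.129, 0.006]
force: [-0.3, 0.3, -1.5]
width: 0.366
```

```bash
python3 - <<'E'
from h import *
s=observe();print(s['clock'],s['force'],s['position'],s['width']*.0918,abs(s['dq']).max())
p,im,d=snap('wrist','w14');snap('side','s14')
print(px(p,258,58,d[58,258]))
crop('s14',190,100,330,275,4.3,'c16')
E
```

```text
14.6667 [-0.29610387  0.30930661 -1.50284959] [0.54906836 0.22013914 0.12230357] 0.03359773271009676 0.0015927373182320192
[0.64641346 0.21299296 0.12633293]
```

View pics/w14.png

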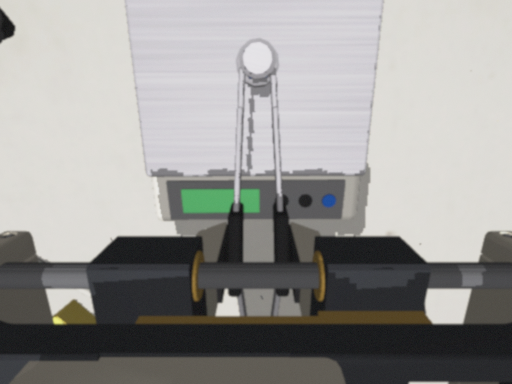

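View pics/c16.png

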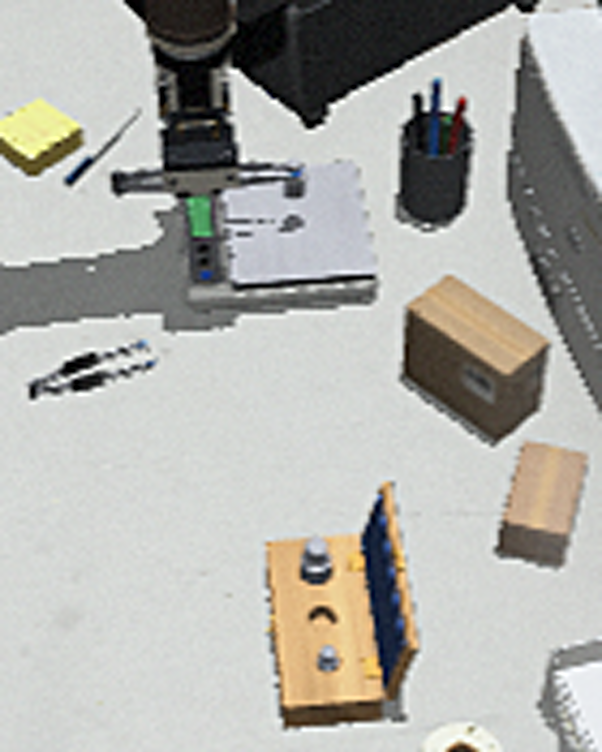

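The knob top is at z 0.126, so the underside is about 0.083, roughly 39 mm above the platform. The weight is within 5 mm of the platform's middle, and everything is still. I hand in.

```bash
python3 -c "
from h import *
print(arm.sign_off())"
```

```text
the job is handed in; nothing more can be done
None
```

I handed the job in at about 14.7 s, with the 100 g weight hanging by its neck in the squeezed tongs above the middle of the scale's platform. The sign-off gives no verdict.

I took the larger of the two tongs by the grips at half opening and closed the jaws round the neck in the case. Then I lifted the weight straight out and carried it to the scale.

**Last checks:**
- **Height:** the knob top was at z = 0.126 m, so the underside was about 39 mm above the platform.
- **Position:** the weight was within about 5 mm of the platform's middle. My two estimates of that middle differed by about 5 mm.
- **Grip:** the opening was 33.6 mm, against the listed 34 mm with the jaws on the neck.
- **Stillness:** the joints were at rest, at most 0.002 rad/s. The weight looked upright in the pictures, but I did not measure its tilt.
- **Surroundings:** the 200 g and 50 g weights stood in their wells, and nothing else in the last pictures looked moved. In the pictures I took, the gripper stayed clear of all the weights.

An early estimate of the weight's sideways position was about 4 mm off. I corrected it from a closer wrist picture before sliding the jaws in. No check failed.

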